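Load the wafer shuttle with the lifting paddle

ROBOT

A 6-joint arm with a two-finger parallel gripper is mounted at the origin on the work surface. World frame = base frame: x ahead of the robot, y to its left, z up, the work surface at z = 0. Lengths are in mm, angles in rad, forces in N, time in s.
With the tool pointing down it reaches from about 275 to 825 mm from the base axis. Payload 5.2 kg.
Tool frame: the origin (TCP) lies on the front face of the gripper's body, between the roots of the fingers; the fingertips stand 84 mm ahead of it and the grasp point (between the pads) lies 65 mm ahead of it; z points along the fingers, y is the line along which they close (so a half turn about z gives the same grasp; the last joint's range is limited). The gripper opens to 93 mm and grips with 3 to 60 N. Pads are 15 mm wide; open, the fingers measure 128 mm over their backs; the gripper's body (75 mm by 188 mm) begins 65 mm behind the grasp point.
Start: joints at [-0.203, 0.259, 1.535, -0, 1.348, -0.203], TCP at [550.005, 0.022, 302.753] pointing down, gripper open.
Joint ranges: [-3.14, 3.14], [-0.91, 2.08], [0.19, 2.58], [-1.22, 4.36], [0.22, 2.71], [-3.12, 3.12]. Speed limits (rad/s): [2.57, 2.57, 3.14, 3.14, 3.14, 3.14].

INTERFACE

Orientations are given as a rotation vector (axis times angle).
In Python, from workcell import r gives the robot as it stands. Calls block until the motion is done:
- r.move_to(position, orientation): joint-space move of the TCP to a pose.
- r.move_linear(position, rotation=None, max_speed=150, until_force=None): straight line of the TCP; rotation=None keeps the orientation; max_speed is the mean speed in mm/s. With until_force (N) it stops when the force on the tool has changed by that much, and returns True; else False.
- r.move_j(angles): joint-space move.
- r.command_gripper(opening, newtons=None): opening from 0.0 (shut) to 1.0 (fully open); newtons is the grip in N (None keeps the last); returns when the fingers have stopped.
- r.pause(seconds).
- r.ik(position, orientation): joint angles nearest the present ones, or None.
- r.read_state(): the state.
- r.capture(name): name is "scene" or "side" or "wrist"; returns a dict with "frame" (420x560x3 uint8, blue, green, red), "depth" (420x560 float32, mm along the optical axis (not along the pixel's ray), 0 where there is no reading), "K" (3x3 intrinsics, pixels), "cam_to_world" (4x4, takes a point from camera to world coordinates); the wrist camera has in their place "tool_from_camera" (4x4, takes a point from camera to tool coordinates, whose origin is the TCP and whose axes are the flange's). Camera axes: x right, y up, looking along -z (the intrinsics and any distortion apply to the point x, -y, -z); pixel columns grow to the right and rows downward; lengths in mm; the calibration is good to about 2 mm. The wrist camera is an equidistant fisheye: a pixel r from the principal point sees the ray r / f radians off the axis. A picture is of the moment at which its call begins: read the wrist's pose just before it.
A pose or a line that the arm cannot do raises r.IKError and nothing moves.
- r.close_job(): hands the job in; it is judged then, once.
The state is a dict: "time_s": time; "joint_pos": joint angles; "qvel": joint speeds; "effort": joint torques, N m; "eef_pos": TCP position; "tool_rot": TCP orientation; "force": force on the tool from outside, world axes, zero at the start; "ft_torque": the same for the moment, N m; "width": opening from 0.0 (shut) to 1.0 (fully open); "gripper_force": force on a finger pad.
Only numpy, scipy, OpenCV 4.12 (cv2) and the standard library are available. Lean on these libraries where they do the work, as an engineer would, in place of code of your own. Each camera call takes 0.05 s, during which the arm holds its last target. There are 200 camera calls.

TASK

Draw the shuttle fully out to its loading stop, then use the paddle to lift every wafer plate that is on the black mat onto the shuttle, one plate standing flat inside each marked square, never touching a plate with the gripper itself. When all are loaded, put the paddle back on its outline on the blue mat and slide the shuttle fully home under the hood, with the plates still in their squares. Leave the other things on the table where they are.

Things in the scene. Friction and masses are not known exactly. Their poses are not given: they have to be found in the camera images.
- plate_a: white wafer plate, square 80 x 80 x 4 mm with a dark wafer fixed on top, standing on four corner feet (10 mm square, 14 mm tall, outer faces 39 mm from the centre, so 58 mm is open between feet on every side); 70 g; total height 20 mm. Origin: bottom centre at the level of the feet's soles; x and y along the sides, z up. May be absent. Stands on the black rubber mat at the start
- plate_b: blue wafer plate, square 80 x 80 x 4 mm with a dark wafer fixed on top, standing on four corner feet (10 mm square, 14 mm tall, outer faces 39 mm from the centre, so 58 mm is open between feet on every side); 70 g; total height 20 mm. Origin: bottom centre at the level of the feet's soles; x and y along the sides, z up. May be absent. Stands on the black rubber mat at the start
- plate_c: amber wafer plate, square 80 x 80 x 4 mm with a dark wafer fixed on top, standing on four corner feet (10 mm square, 14 mm tall, outer faces 39 mm from the centre, so 58 mm is open between feet on every side); 70 g; total height 20 mm. Origin: bottom centre at the level of the feet's soles; x and y along the sides, z up. May be absent. Stands on the black rubber mat at the start
- paddle: steel lifting paddle with an upright orange grip post; about 140 g, stiff. Origin: underside, right under the centre of the post; x along the blade, z up. Blade 40 mm wide, 3 mm thick, flat on the underside plane, from x = -20 to x = +140 mm. Black foot block 32 (x) x 62 (y) x 10 mm high under the post. Post 30 mm (x) x 24 mm (y), from z = 10 to z = 76 mm; pinch it from above across its 24 mm
- rest_mat: blue paddle mat fixed on the table, 230 (x) x 110 (y) x 2 mm thick, with the paddle's outline in white; origin: centre of its underside; the paddle's blade points along its +x when parked
- rest (a point): point on the top face of the blue mat, where the paddle's origin lies when it stands on its white outline
- shuttle (a joint): travel of the aluminium shuttle on its rails, m: 0 = drawn fully out against the loading stop (towards the red knob's side), 0.15 = pushed fully in under the white hood against the inner stop; moves along the +y axis of point bay1; about 2 N of friction, it stays where left; it starts somewhere part way in
- bay0 (a point): centre of marked square 0 (0 is nearest the knob) on the shuttle's deck, on its top face, 40 mm above the table; moves with the shuttle. x across the deck (robot side is -x), y along the travel towards the hood. Blue outlined squares, 108 mm outside, 112 mm apart. The deck reaches 75 mm either side in x, open along both long sides; 12 mm high walls only at its two ends in y
- bay1 (a point): centre of marked square 1 (0 is nearest the knob) on the shuttle's deck, on its top face, 40 mm above the table; moves with the shuttle. x across the deck (robot side is -x), y along the travel towards the hood. Blue outlined squares, 108 mm outside, 112 mm apart. The deck reaches 75 mm either side in x, open along both long sides; 12 mm high walls only at its two ends in y
- bay2 (a point): centre of marked square 2 (0 is nearest the knob) on the shuttle's deck, on its top face, 40 mm above the table; moves with the shuttle. x across the deck (robot side is -x), y along the travel towards the hood. Blue outlined squares, 108 mm outside, 112 mm apart. The deck reaches 75 mm either side in x, open along both long sides; 12 mm high walls only at its two ends in y
- knob (a point): top centre of the red square knob on the shuttle, 26 x 26 mm, sides along the axes of bay1, 60 mm tall above the deck, 103 mm from bay0's centre; pinch it from above to slide the shuttle. The white hood is 129 mm high (fittings on its roof reach 180 mm), 216 mm wide in x, its mouth 210 mm along +y from the middle bay's centre when the shuttle is fully out
- jar: amber jar 48 mm across, 60 mm tall; a bystander; origin bottom centre
- driver: screwdriver lying on the table; a bystander; origin bottom centre
- dish: white dish 80 mm across, 30 mm high; a bystander; origin bottom centre
There are look-alikes about, which are no part of the job. What is shaped like the paddle but turquoise is not meant.

How it is judged:
By the outcome, as a careful person would: the job done as asked, in the order asked, and still so for the second after the job is handed in, with the robot touching nothing.
Of plate_a, plate_b, plate_c only 2 to 3 are there at a start; the rules pass over those that are not, and their reading is None.
At some moment in a run one of plate_a, plate_b, plate_c, paddle may be knocked a few centimetres aside while the robot is not near it.
It also fails if it takes over 210 s, if anything falls off the work surface, if the arm or the gripper's body presses on something with over 40 N, if the wrist force passes 120 N, or if a joint passes its speed limit or range.

## Working session

There is one attempt and no reset: what is moved stays moved. The work goes in short steps, each a Python script; the robot and the scene stay as the last script left them, time stands still between calls to the robot, and variables do not carry over. Pictures are saved under pics/ and viewed, at most 14 in all, crops included, and the job is handed in when it is done.

```bash
ls; mkdir -p pics; python3 - <<'E'
from workcell import r
import cv2,numpy as np
for n in("scene","side"):
    c=r.capture(n); cv2.imwrite(f"pics/{n}0.png",c["frame"]); np.savez(f"pics/{n}0.npz",**c)
    print(n,c["K"].round(1).tolist(),c["cam_to_world"].round(3).tolist(),[k for k in c])
s=r.read_state(); print(s["time_s"],s["tool_rot"],s["force"],s["width"])
E
```

```text
pics
scene [[382.8, 0.0, 276.2], [0.0, 382.8, 210.7], [0.0, 0.0, 1.0]] [[-0.505, -0.646, 0.572, 1287.632], [0.863, -0.367, 0.348, 542.353], [-0.015, 0.669, 0.743, 1041.903], [0.0, 0.0, 0.0, 1.0]] ['frame', 'depth', 'K', 'cam_to_world']
side [[514.9, 0.0, 280.8], [0.0, 514.9, 205.2], [0.0, 0.0, 1.0]] [[0.751, 0.322, -0.576, -263.793], [-0.661, 0.371, -0.653, -845.271], [0.003, 0.871, 0.491, 814.246], [0.0, 0.0, 0.0, 1.0]] ['frame', 'depth', 'K', 'cam_to_world']
0.1 [-2.22049081e+00 -2.22046789e+00  1.35760246e-03] [-0.56952261 -0.53135956 -0.15451674] 1.0054205835179861
```

View pics/scene0.png

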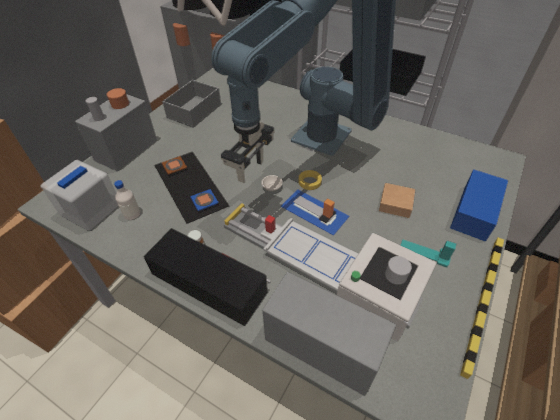

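View pics/side0.png

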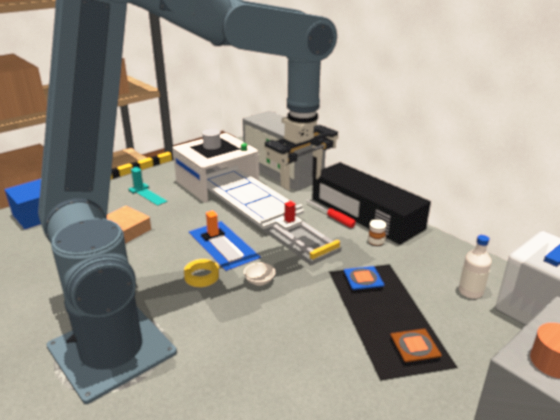

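The scene shows two plates on the black mat (blue at 205,200; amber at 175,165), the orange-post paddle on its blue mat (328,210), the red knob (270,225) and a turquoise decoy (430,252). The side view confirms the mat holds only those two plates, so there is no white one.

```bash
cat > h.py <<'E'
from workcell import r
import cv2,numpy as np
from scipy.spatial.transform import Rotation as R
def cloud(c):
    K=c["K"];d=c["depth"];v,u=np.mgrid[:420,:560]
    P=np.stack([(u-K[0,2])/K[0,0]*d,-(v-K[1,2])/K[1,1]*d,-d],-1)
    M=c["cam_to_world"]; return P@M[:3,:3].T+M[:3,3]
def ortho_fixed(c,x0,x1,y0,y1,z,s=2):
    """top view: image col = y decreasing (left=+y), row = x decreasing (up=+x); s px/mm"""
    X,Y=np.meshgrid(np.arange(x1,x0,-1/s),np.arange(y1,y0,-1/s),indexing="ij")
    M=np.linalg.inv(c["cam_to_world"]); p=np.stack([X,Y,X*0+z],-1)@M[:3,:3].T+M[:3,3]
    K=c["K"];u=K[0,0]*p[...,0]/-p[...,2]+K[0,2];v=K[1,1]*-p[...,1]/-p[...,2]+K[1,2]
    return cv2.remap(c["frame"],u.astype(np.float32),v.astype(np.float32),1)
def wrist():
    s=r.read_state();c=r.capture("wrist")
    T=np.eye(4);T[:3,:3]=R.from_rotvec(s["tool_rot"]).as_matrix();T[:3,3]=s["eef_pos"]
    c["cam_to_world"]=T@c["tool_from_camera"];return c
def ortho_wrist(c,x0,x1,y0,y1,z,s=2):
    X,Y=np.meshgrid(np.arange(x1,x0,-1/s),np.arange(y1,y0,-1/s),indexing="ij")
    M=np.linalg.inv(c["cam_to_world"]); p=np.stack([X,Y,X*0+z],-1)@M[:3,:3].T+M[:3,3]
    K=c["K"];a=p[...,0];b=-p[...,1];w=-p[...,2];rr=np.hypot(a,b)+1e-9;t=np.arctan2(rr,w)
    return cv2.remap(c["frame"],(K[0,0]*t*a/rr+K[0,2]).astype(np.float32),(K[1,1]*t*b/rr+K[1,2]).astype(np.float32),1)
def down(yaw):
    """tool pointing down; tool x-axis at world angle yaw. tool y = yaw-90deg"""
    x=np.array([np.cos(yaw),np.sin(yaw),0]);z=np.array([0,0,-1.]);return R.from_matrix(np.c_[x,np.cross(z,x),z]).as_rotvec()
E
python3 - <<'E'
from h import *
def ld(n): return dict(np.load(f"pics/{n}0.npz"))
for n in("scene","side"):
    c=ld(n);P=cloud(c);h=cv2.cvtColor(c["frame"],cv2.COLOR_BGR2HSV).astype(int)
    H,S,V=h[...,0],h[...,1],h[...,2];z=P[...,2];ok=(c["depth"]>0)&(P[...,0]>200)&(P[...,0]<1000)
    def rep(name,m):
        m=(m&ok).astype(np.uint8);k,l,st,_=cv2.connectedComponentsWithStats(m)
        for i in range(1,k):
            if st[i,4]>12:
                q=P[l==i]; print(n,name,st[i,4],np.median(q,0).round(0),q.min(0).round(0),q.max(0).round(0))
    rep("red",((H<4)|(H>174))&(S>180)&(z>5)&(z<130))
    rep("orange",(H>4)&(H<16)&(S>170)&(z>10)&(z<120))
    rep("bluemat/plate",(H>105)&(H<120)&(S>150)&(z<35))
    rep("amber",(H<18)&(S>120)&(z>8)&(z<30))
    rep("black",(V<30)&(z<8))
    rep("deck",(z>34)&(z<48)&(V>140)&(S<60))
E
```

```text
scene bluemat/plate 119 [ 590. -191.   18.] [ 528. -259.   -1.] [ 633. -148.   24.]
scene bluemat/plate 43 [398.  70.   1.] [356.  61.  -2.] [457.  82.   7.]
scene bluemat/plate 78 [373. 146.   2.] [357. 100.  -4.] [387. 190.   7.]
scene bluemat/plate 213 [455. 154.   2.] [430.  80.  -5.] [478. 244.   8.]
scene bluemat/plate 139 [423. 271.   1.] [375. 244.  -4.] [482. 291.   6.]
scene bluemat/plate 20 [257. 685.  18.] [252. 678.   5.] [261. 697.  33.]
scene bluemat/plate 27 [257. 709.  20.] [252. 697.   4.] [261. 721.  33.]
scene bluemat/plate 25 [257. 730.  18.] [254. 721.   1.] [262. 737.  34.]
scene amber 102 [ 496. -414.   18.] [ 438. -476.   12.] [ 539. -373.   24.]
scene amber 53 [ 485. -427.   20.] [ 464. -449.   13.] [ 510. -407.   28.]
scene amber 126 [ 870. -902.   19.] [ 783. -918.    8.] [ 939. -886.   30.]
scene amber 75 [ 583. -200.   20.] [ 557. -222.   15.] [ 605. -175.   26.]
scene amber 34 [428. 231.  20.] [412. 212.  13.] [435. 244.  30.]
scene deck 151 [614. 117.  39.] [528.  78.  35.] [678. 138.  48.]
scene deck 2791 [616. 272.  39.] [529. 134.  34.] [695. 392.  
[... 1056 characters left out ...]
 591. -214.    8.]
side black 77 [ 471. -459.    2.] [ 434. -479.   -1.] [ 501. -442.    8.]
side deck 22 [ 681. 2302.   43.] [ 651. 2286.   35.] [ 709. 2321.   48.]
side deck 86 [723. 457.  40.] [714. 395.  34.] [733. 541.  48.]
side deck 19 [684. 481.  45.] [652. 473.  39.] [702. 492.  48.]
side deck 116 [520. 489.  41.] [511. 406.  34.] [530. 610.  48.]
side deck 2171 [598. 264.  40.] [525.  74.  34.] [699. 472.  48.]
side deck 144 [788.  77.  41.] [781.   5.  34.] [794. 155.  48.]
side deck 43 [665. 124.  40.] [644. 115.  34.] [681. 133.  48.]
side deck 126 [ 734. -413.   41.] [ 727. -430.   34.] [ 772. -374.   48.]
side deck 39 [ 741. -481.   42.] [ 735. -493.   35.] [ 745. -471.   48.]
```

```bash
python3 - <<'E'
from h import *
r.move_to([480,-310,420],down(np.pi/2*0)) if r.ik([480,-310,420],down(0)) is not None else print("no")
c=wrist();np.savez("pics/w1.npz",**c)
cv2.imwrite("pics/w1.png",ortho_wrist(c,380,680,-510,-110,20))
r.move_to([470,170,420],down(0))
c=wrist();np.savez("pics/w2.npz",**c)
cv2.imwrite("pics/w2.png",ortho_wrist(c,340,720,-40,440,40,1.6))
s=r.read_state();print(s["time_s"],s["joint_pos"],s["tool_rot"])
print(c["K"])
E
```

```text
3.2333 [ 1.21840561e-01  1.13242913e-01  1.43372831e+00 -3.05186694e-04
  1.59470585e+00  1.69401603e+00] [ 3.14127877e+00 -2.17757231e-03 -7.30223742e-05]
[[325.1922621    0.         276.68922659]
 [  0.         325.1922621  210.55501324]
 [  0.           0.           1.        ]]
```

View pics/w1.png

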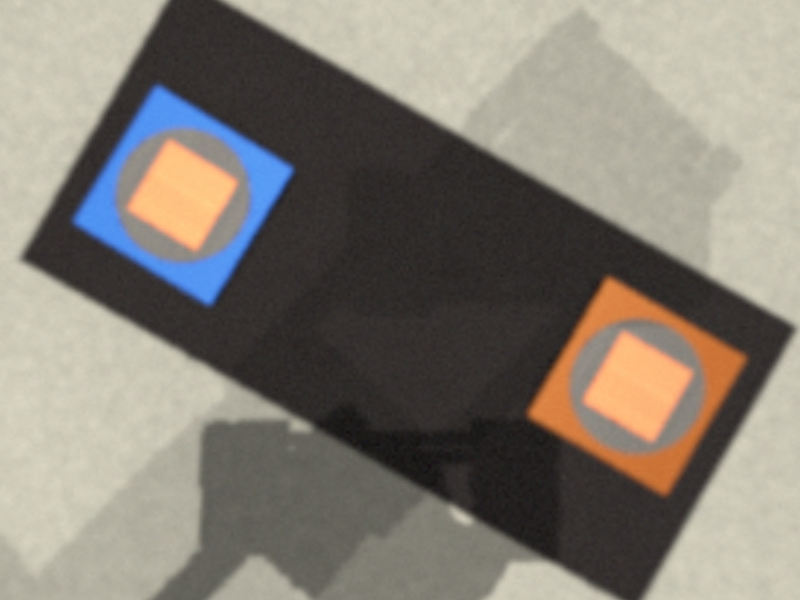

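View pics/w2.png

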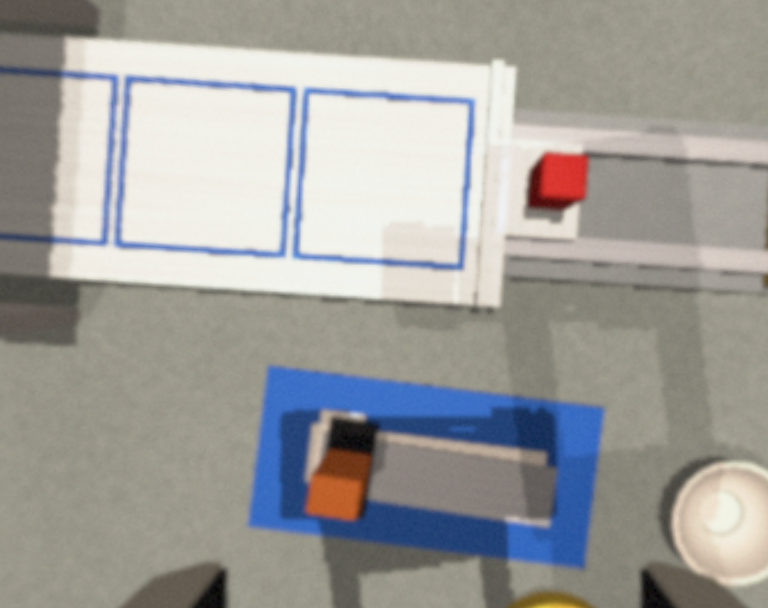

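The wrist view shows blue (col 183,row 195) and amber (638,385) plates turned about 30°. The second view shows bays 0 and 1 in the open, the knob (558,182), and the paddle on its outline with the blade pointing to -y. Next I measure these from rectified views at the right heights.

```bash
cat >> h.py <<'E'
def rects(c,box,z,lo,hi,s=2,amin=200,minsol=0,fixed=False):
    """min-area rects of an HSV mask in the rectified view: (x,y,len,wid,angle of long side world deg,area)"""
    f=ortho_fixed if fixed else ortho_wrist
    im=f(c,*box,z,s);m=cv2.inRange(cv2.cvtColor(im,cv2.COLOR_BGR2HSV),np.array(lo),np.array(hi))
    out=[]
    for k in cv2.findContours(m,cv2.RETR_EXTERNAL,cv2.CHAIN_APPROX_NONE)[0]:
        a=cv2.contourArea(k)/s/s
        if a<amin: continue
        p=np.c_[box[1]-k[:,0,1]/s,box[3]-k[:,0,0]/s].astype(np.float32)
        (x,y),(w,h),an=cv2.minAreaRect(p)
        if w<h: w,h,an=h,w,an+90
        out.append([round(float(v),1) for v in (x,y,w,h,(an+90)%180-90,a)])
    return out
E
python3 - <<'E'
from h import *
c=dict(np.load("pics/w1.npz"));b=(380,680,-510,-110)
print("blue",rects(c,b,20,(95,120,80),(125,255,255)))
print("amber",rects(c,b,20,(5,160,60),(16,255,255)))
print("bmat",rects(c,b,2,(0,0,0),(180,255,70),amin=5000))
for z in (18,20,22): print(z,rects(c,b,z,(95,120,80),(125,255,255))[:1],rects(c,b,z,(5,160,60),(12,255,210),amin=1000))
c=dict(np.load("pics/w2.npz"));b=(340,720,-40,440)
print("squares",rects(c,b,40,(100,80,60),(125,255,255),amin=3000))
print("rmat",rects(c,(340,500,40,320),2,(105,150,40),(125,255,255),amin=5000))
print("knob",rects(c,b,100,(174,150,170),(180,255,255),amin=100),rects(c,b,100,(0,150,190),(3,255,255),amin=100))
print("post",rects(c,b,78,(5,150,60),(14,255,255),amin=100))
im=ortho_wrist(c,350,490,50,310,4,3);cv2.imwrite("pics/w2p.png",im)
E
```

```text
blue [[582.4, -201.5, 83.9, 83.5, 58.5, 6869.2]]
amber [[487.2, -427.5, 82.9, 81.8, 60.0, 6537.2]]
bmat [[532.1, -313.8, 364.3, 167.8, 60.3, 59726.1]]
18 [[582.6, -201.1, 84.3, 83.9, 58.5, 6929.1]] [[486.9, -428.0, 83.0, 82.3, 59.6, 6590.2]]
20 [[582.4, -201.5, 83.9, 83.5, 58.5, 6869.2]] [[487.1, -427.5, 82.6, 81.9, 59.7, 6533.8]]
22 [[582.3, -202.0, 83.6, 83.2, 58.6, 6813.6]] [[487.5, -427.0, 82.3, 81.5, 59.8, 6481.8]]
squares [[428.3, 174.0, 212.3, 101.9, 82.9, 21379.5], [608.6, 200.4, 106.9, 106.8, 86.1, 11190.8], [615.8, 311.8, 106.8, 106.8, 86.2, 11162.2]]
rmat [[419.0, 174.3, 226.3, 107.0, 82.9, 23899.5]]
knob [] [[601.6, 98.1, 22.4, 21.8, 86.4, 460.1]]
post [[428.5, 223.4, 38.8, 31.0, -10.0, 1068.8]]
```

View pics/w2p.png

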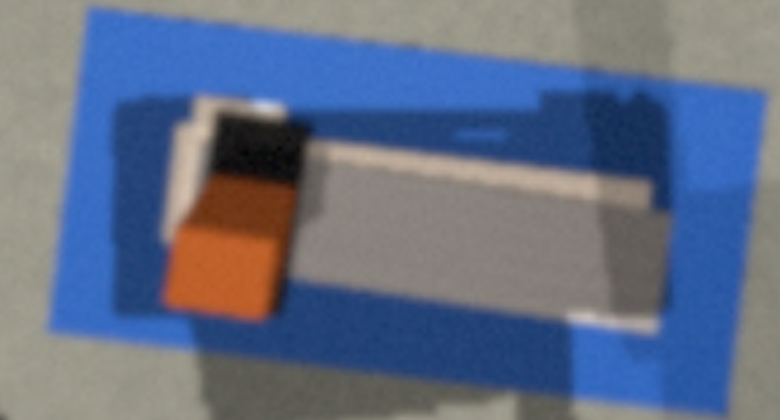

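```bash
python3 - <<'E'
from h import *
u=np.array([0.0671,0.9977,0]);k=np.array([601.7,97.8,0]);o=down(np.radians(-3.85))
r.move_to(k+[0,0,240],o); r.move_linear(k+[0,0,150],max_speed=120)
print(r.command_gripper(0.0,30)); s=r.read_state();print(s["width"]*93,s["gripper_force"],s["force"])
p=np.array(s["eef_pos"]);hit=r.move_linear(p-u*160,max_speed=50,until_force=10)
s=r.read_state();q=np.array(s["eef_pos"]);print(hit,q,(q-p)@u,s["force"],s["time_s"])
r.pause(.2);s=r.read_state();print(s["force"],(np.array(s["eef_pos"])-p)@u)
r.command_gripper(1.0);r.move_linear(q+[0,0,110],max_speed=150)
# look over the shuttle and the paddle
r.move_to([520,150,380],down(0));c=wrist();np.savez("pics/w3.npz",**c)
b=(520,720,-120,420)
print("squares",rects(c,b,40,(100,80,60),(125,255,255),amin=3000))
print("knob",rects(c,b,100,(0,150,190),(3,255,255),amin=100))
print("post",rects(c,(370,470,160,290),78,(5,150,140),(14,255,255),amin=100))
print("blade",rects(c,(370,470,70,230),5,(0,0,95),(180,40,160),amin=1000))
cv2.imwrite("pics/w3.png",np.vstack([cv2.resize(ortho_wrist(c,540,700,-100,360,40,1.5),(700,240)),cv2.resize(ortho_wrist(c,360,480,60,310,5,2.8),(700,336))]));print(r.read_state()["time_s"])
E
```

```text
False
25.942665793197925 29.999932050704956 [ 0.09278547 -0.20370914 -0.78446283]
True [593.67480418 -20.67127055 149.93701459] -118.70785509509605 [0.57284658 2.37082437 4.01674888] 8.25
[-0.30399685 -0.61672169  6.19814582] -118.6026302281453
squares [[600.6, 82.5, 107.0, 106.8, 86.2, 11206.9], [608.2, 193.9, 107.1, 106.8, 86.1, 11239.9], [615.7, 305.5, 106.8, 106.8, 86.1, 11211.1]]
knob [[593.9, -19.5, 23.3, 22.9, -4.4, 483.1]]
post [[422.0, 225.8, 28.0, 24.3, 80.5, 617.9]]
blade [[409.8, 152.1, 117.7, 41.9, 81.4, 3139.6]]
11.4333
```

View pics/w3.png

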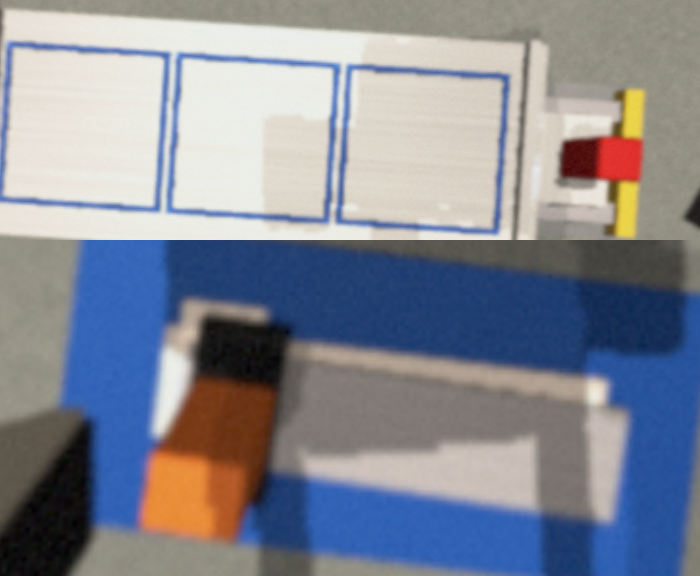

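Shuttle is out against the yellow stop: knob at y = -19.5, bays 0/1/2 at y = 82.5/193.9/305.5, 111.6 mm apart. The paddle post is at (422, 226) with the blade pointing about -99°. Now I grasp the paddle.

```bash
python3 - <<'E'
from h import *
o=down(np.radians(81));k=np.array([422,225.8,0])
r.move_to(k+[0,0,220],o)
c=wrist();print("post",rects(c,(370,470,160,290),78,(5,150,140),(14,255,255),amin=100))
r.move_linear(k+[0,0,121],max_speed=100)
r.command_gripper(0.0,60);s=r.read_state();print(s["width"]*93,s["gripper_force"],s["force"],s["eef_pos"])
r.move_linear(np.array(s["eef_pos"])+[0,0,100],max_speed=80)
r.pause(.2);s=r.read_state();print(s["width"]*93,s["force"],s["ft_torque"],s["eef_pos"],s["time_s"])
r.move_to([430,-80,260],down(np.radians(149.5)));r.pause(.2)
c=wrist();np.savez("pics/w4.npz",**c);cv2.imwrite("pics/w4.png",c["frame"])
c=r.capture("side");np.savez("pics/s4.npz",**c)
c=r.capture("scene");np.savez("pics/c4.npz",**c)
print(r.read_state()["time_s"])
E
```

```text
post [[419.9, 228.2, 29.5, 22.4, 80.3, 603.0]]
23.690522197984173 59.96433734893799 [-0.00600042  0.64195771 -0.36116915] [421.80505719 225.81481816 120.95744999]
23.85531467532086 [ 0.76953943 -0.45614762 -1.2851298 ] [-0.06637909 -0.04991842 -0.02444817] [421.67412922 225.78392659 220.57187753] 16.4333
18.4417
```

View pics/w4.png

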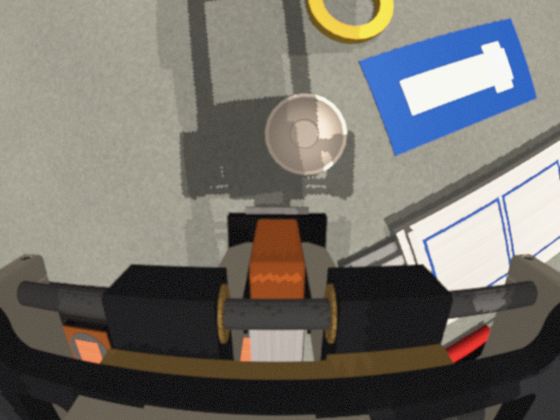

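The paddle is held, and the white outline on the blue mat (around 455,80) is now uncovered. I'll measure the outline and the blade's level from the depth pictures.

```bash
python3 - <<'E'
from h import *
c=dict(np.load("pics/w4.npz"));b=(340,500,40,320)
print("sil",rects(c,b,2,(0,0,170),(180,50,255),amin=2000),"mat",rects(c,b,2,(105,150,40),(125,255,255),amin=5000))
im=ortho_wrist(c,*b,2,2);m=cv2.inRange(cv2.cvtColor(im,cv2.COLOR_BGR2HSV),np.array((0,0,170)),np.array((180,50,255)))
k=max(cv2.findContours(m,0,1)[0],key=cv2.contourArea)[:,0].astype(float);p=np.c_[500-k[:,1]/2,320-k[:,0]/2]
full=cv2.drawContours(m*0,[k.astype(int)],-1,255,-1);v,u_=np.nonzero(full);p=np.c_[500-v/2,320-u_/2]
for a in (82.5,82.9,83.3):
    d=-np.array([np.cos(np.radians(a)),np.sin(np.radians(a))]);n=np.array([-d[1],d[0]]);A=p@d;B=p@n
    # block: where |B| wide
    w=[(t,np.ptp(B[abs(A-t)<.5]),B[abs(A-t)<.5].mean()) for t in np.arange(A.min()+1,A.max()-1,1)]
    blk=[t for t,x,_ in w if x>52];bl=[(t,x,m_) for t,x,m_ in w if x<50];
    mid=(blk[0]+blk[-1])/2;B0=(B.max()+B.min())/2
    print(a,"ends",A.min()-mid,A.max()-mid,"blk",blk[-1]-blk[0],"B",np.ptp(B),"blade w",np.median([x for _,x,_ in bl]),"slope",np.polyfit([t for t,x,_ in bl if t>mid],[m_ for t,x,m_ in bl if t>mid],1)[0],"origin",d*mid+n*B0)
for f in("s4","c4"):
    c=dict(np.load(f"pics/{f}.npz"));P=cloud(c)[(c["depth"]>0)];a=np.radians(-30.5);d=np.array([np.cos(a),np.sin(a)]);n=np.array([-d[1],d[0]])
    q=P[:,:2]-[430,-80];A=q@d;B=q@n;ok=(A>24)&(A<170)&(abs(B)<32)&(P[:,2]>115)&(P[:,2]<175);A,B,Z=A[ok],B[ok],P[ok,2]
    print(f,ok.sum(),"A",A.min(),A.max(),"B",B.min(),B.max());
    for t in range(24,160,15):
        s=(A>=t)&(A<t+15)
        if s.sum()>4: print(t,s.sum(),np.median(Z[s]).round(1),np.median(B[s]).round(1),np.percentile(B[s],[3,97]).round(1))
E
```

```text
sil [[418.2, 174.3, 160.9, 60.8, 82.9, 7036.9]] mat [[417.9, 173.1, 227.0, 107.8, 82.8, 24149.4]]
82.5 ends -21.5 139.44315402060033 blk 31.0 B 60.84471828101573 blade w 40.3756885121627 slope 0.00598579423762278 origin [425.56014667 232.75473636]
82.9 ends -20.5 140.37961535220887 blk 31.0 B 60.78121122647656 blade w 40.37308563749224 slope -0.0011957856427951467 origin [425.6597497  233.76118752]
83.3 ends -20.5 140.4818829701563 blk 31.0 B 60.84665347241821 blade w 40.310179667036095 slope -0.00867801313905261 origin [425.69870677 233.80706443]
s4 474 A 24.226427428547947 138.07935225297607 B -23.791740889269068 22.03065826489285
24 65 143.7 -3.1 [-19.2  19.1]
39 61 144.0 0.0 [-20.6  19.7]
54 62 143.7 -3.5 [-21.2  19.3]
69 64 143.8 -3.8 [-20.1  19.5]
84 61 143.9 -2.3 [-20.6  18.6]
99 63 143.8 -2.8 [-20.7  19.6]
114 58 143.9 -4.1 [-20.1  17.7]
129 40 143.7 -1.8 [-20.3  20.3]
c4 260 A 25.75721800618583 136.29981963089728 B -23.036010354695012 24.301265197952958
24 30 143.3 3.2 [-18.1  20.4]
39 35 143.0 1.6 [-18.6  22.2]
54 33 142.9 2.0 [-17.2  19.8]
69 35 142.6 2.4 [-20.   20.6]
84 35 143.2 5.0 [-17.7  20.3]
99 37 142.8 3.1 [-19.1  24. ]
114 36 142.5 2.7 [-16.2  20.3]
129 19 141.9 0.9 [-20.   19.4]
```

Blade is level, tip 138–139 mm from the tool axis, and rest lies at (425.7, 233.8) with direction -97.1°. Silhouette sizes agree (161 x 61). Next I confirm the plates haven't moved and lift the blue one.

```bash
cat >> h.py <<'E'
def plates(cam="side",box=(380,680,-510,-110),z=20):
    c=r.capture(cam)
    return {n:rects(c,box,z,lo,hi,fixed=True,amin=1000) for n,lo,hi in(("blue",(95,120,80),(125,255,255)),("amber",(5,160,60),(12,255,230)))}
def dirv(deg): a=np.radians(deg);return np.array([np.cos(a),np.sin(a),0])
def pose(c,deg,back,under): return np.array([c[0],c[1],0])-dirv(deg)*back+[0,0,under+119]
def ori(deg): return down(np.radians(deg+180))
def pick(c,deg,back=190):
    o=ori(deg);r.move_to(pose(c,deg,back,110),o)
    r.move_linear(pose(c,deg,back,6),max_speed=100)
    f0=np.array(r.read_state()["force"])
    hit=r.move_linear(pose(c,deg,99,6),max_speed=50,until_force=6);print("insert hit",hit)
    if hit: return
    r.move_linear(pose(c,deg,99,40),max_speed=30);r.pause(.2);s=r.read_state();print("lift df",np.array(s["force"])-f0,s["time_s"])
E
python3 - <<'E'
from h import *
print(plates("side"),plates("scene"))
E
```

```text
{'blue': [[581.2, -203.9, 87.2, 84.8, -31.4, 3309.4]], 'amber': [[485.4, -428.4, 87.0, 85.6, 59.6, 7212.1]]} {'blue': [[583.9, -198.5, 85.2, 83.1, 58.6, 2862.4]], 'amber': []}
```

```bash
python3 - <<'E'
from h import *
pick((582.4,-201.4),-31.4)
c=r.capture("side");cv2.imwrite("pics/s5.png",cv2.resize(c["frame"][150:350,230:500],None,fx=2.5,fy=2.5))
print(plates("side",z=54))
E
```

```text
insert hit False
lift df [ 0.3077539  -1.72279991  0.15320568] 23.4667
{'blue': [[573.0, -210.4, 85.9, 83.8, -32.0, 2848.4]], 'amber': [[453.2, -446.3, 83.5, 81.8, 59.5, 6590.6], [505.7, -136.3, 71.1, 32.6, 56.9, 1238.4]]}
```

View pics/s5.png

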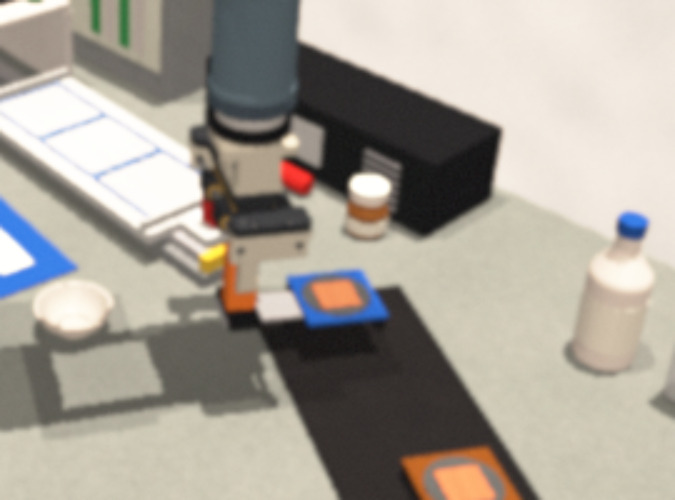

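Blue plate sits flat on the blade, over (about 340,295 in the crop) the mat's edge. I carry it to bay 1.

```bash
cat >> h.py <<'E'
D=-3.85; BAYS=[(600.6,82.5),(608.2,193.9),(615.7,305.5)]
def carry(bay,deg_now,off=0,lat=0,v=110):
    """plate carried centre at 99+off ahead of TCP, lat to blade's left"""
    s=np.array(r.read_state()["eef_pos"]);s[2]=119+130;r.move_linear(s,max_speed=80)
    b=np.array(bay)-dirv(D+90)[:2]*lat;back=99+off
    r.move_linear(pose(b,D,back,130),ori(D),max_speed=v)
    r.pause(.3);return b,back
def place(b,back):
    r.move_linear(pose(b,D,back,56),max_speed=80)
    hit=r.move_linear(pose(b,D,back,45.5),max_speed=20,until_force=15);print("lower hit",hit)
    if hit: return
    hit=r.move_linear(pose(b,D,back+105,45.5),max_speed=60,until_force=6);print("retract hit",hit)
    if hit: return
    r.move_linear(pose(b,D,back+105,130),max_speed=120)
E
python3 - <<'E'
from h import *
p=plates("side",z=47)["blue"][0];s=np.array(r.read_state()["eef_pos"]);q=np.array(p[:2])-s[:2];d=dirv(-31.4)[:2]
print(p,q@d,q@dirv(58.6)[:2])
b,bk=carry(BAYS[1],-31.4)
print(plates("side",(500,700,-20,300),137)["blue"],plates("scene",(500,700,-20,300),137)["blue"])
place(b,bk)
print(r.read_state()["time_s"],plates("side",(500,700,-20,400),58)["blue"],plates("scene",(500,700,-20,400),58)["blue"],plates("side")["amber"])
c=r.capture("side");cv2.imwrite("pics/s6.png",cv2.resize(c["frame"][120:300,150:400],None,fx=2.8,fy=2.8))
E
```

```text
[580.7, -204.5, 86.7, 84.7, -31.9, 2912.2] 99.1677045324529 -3.5424761951699404
[[608.8, 191.5, 88.0, 85.6, 86.2, 2140.2]] [[548.5, 152.5, 96.0, 63.0, 0.0, 2714.0], [582.3, 240.8, 202.0, 103.1, -34.9, 4147.8]]
lower hit False
retract hit False
33.125 [[604.4, 189.7, 82.5, 81.0, 86.2, 2032.6]] [[509.0, 146.8, 123.5, 17.0, -90.0, 1173.9], [514.8, 261.2, 75.5, 28.5, -90.0, 1531.5], [609.7, 197.0, 81.3, 79.0, -3.7, 2128.2]] [[485.6, -428.3, 87.1, 85.4, 59.6, 7208.6]]
```

View pics/s6.png

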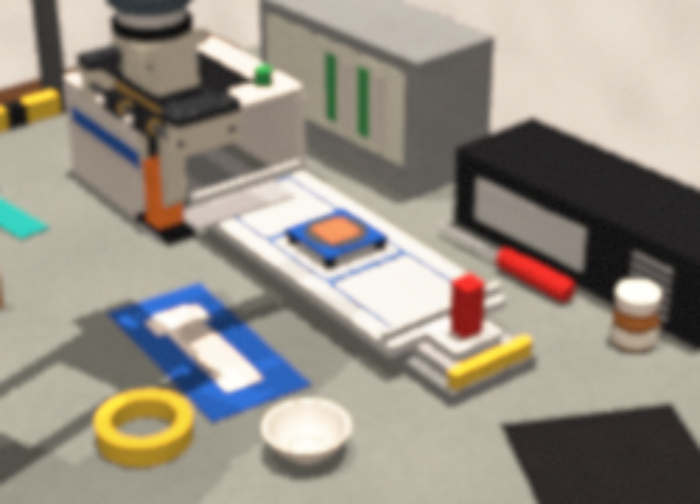

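Blue stands in bay 1 (crop 337,238) at about (607, 193), flat and inside its outline. Now amber.

```bash
python3 - <<'E'
from h import *
pick((486.8,-427.8),-30.3)
p=plates("side",z=47)["amber"];print(p)
s=np.array(r.read_state()["eef_pos"])
for x in p:
    q=np.array(x[:2])-s[:2];print(q@dirv(-30.3)[:2],q@dirv(59.7)[:2])
c=r.capture("side");cv2.imwrite("pics/s7.png",cv2.resize(c["frame"][220:400,250:500],None,fx=2.5,fy=2.5))
E
```

```text
insert hit False
lift df [ 0.64089599  0.34425758 -0.73093149] 39.9333
[[425.8, -347.2, 101.5, 34.4, 51.8, 1914.2], [479.3, -435.7, 80.9, 70.1, -31.4, 1666.4]]
5.715865738156695 38.785973431024914
96.55822240324818 -10.63230492357085
```

View pics/s7.png

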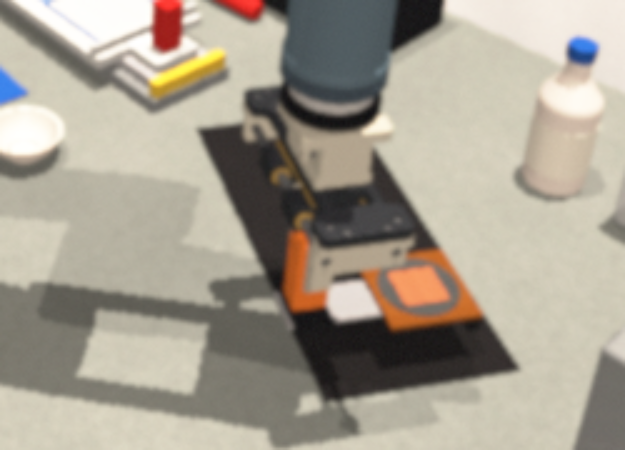

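Amber rides flat on the blade. Carrying it to bay 0.

```bash
python3 - <<'E'
from h import *
b,bk=carry(BAYS[0],-30.3)
print(plates("side",(500,700,-20,300),137)["amber"])
place(b,bk)
print(r.read_state()["time_s"])
for n in("side","scene"):
    p=plates(n,(520,700,-20,400),58);print(n,p)
# clear, to above the rest mat, turned; look at it
r.move_to(np.array([425.7,233.8,119+100]),ori(-97.1))
c=r.capture("side");cv2.imwrite("pics/s8.png",cv2.resize(c["frame"][120:300,150:400],None,fx=2.8,fy=2.8))
print(r.read_state()["time_s"])
E
```

```text
[[546.8, 147.4, 163.8, 33.6, 50.6, 2693.8]]
lower hit False
retract hit False
50.65
side {'blue': [], 'amber': []}
scene {'blue': [[610.0, 197.0, 80.8, 78.7, -3.7, 2120.4]], 'amber': []}
52.4917
```

View pics/s8.png

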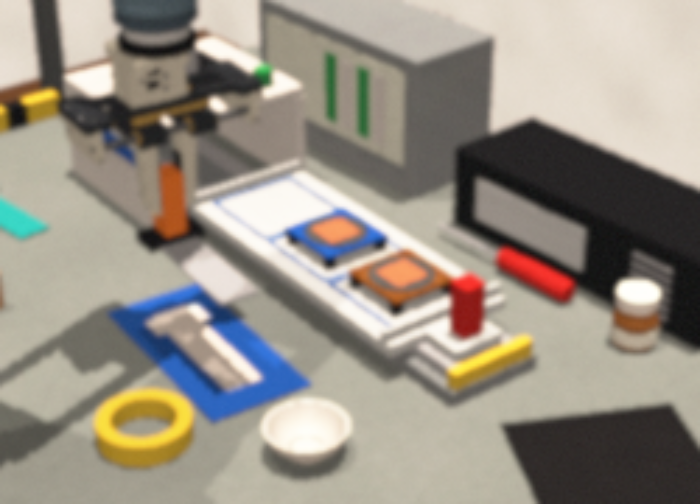

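Both plates stand inside bays 1 and 0. Parking the paddle.

```bash
python3 - <<'E'
from h import *
q=(425.7,233.8)
r.move_linear(pose(q,-97.1,-1.2,10),max_speed=80)
hit=r.move_linear(pose(q,-97.1,-1.2,0.5),max_speed=15,until_force=5);s=r.read_state();print(hit,s["eef_pos"][2]-119)
r.command_gripper(0.8);r.pause(.2)
r.move_linear(np.array(s["eef_pos"])+[0,0,120],max_speed=120)
r.move_to([480,150,400],down(0));c=wrist();np.savez("pics/w9.npz",**c)
print("post",rects(c,(370,470,180,290),78,(5,150,140),(14,255,255),amin=100))
print("blade",rects(c,(370,470,70,230),5,(0,0,95),(180,40,160),amin=1000))
b=(540,690,10,380)
print("blue",rects(c,b,60,(95,120,80),(125,255,255),amin=2000),"amber",rects(c,b,60,(5,160,60),(14,255,230),amin=1000),"sq",rects(c,b,40,(100,80,60),(125,255,255),amin=3000))
cv2.imwrite("pics/w9.png",np.vstack([cv2.resize(ortho_wrist(c,540,690,-60,380,40,2),(760,259)),cv2.resize(ortho_wrist(c,360,480,60,310,4,3),(680,326))[:,:680].copy() if 0 else cv2.copyMakeBorder(cv2.resize(ortho_wrist(c,360,480,60,310,4,3),(680,326)),0,0,0,80,0)]))
print(r.read_state()["time_s"])
E
```

```text
True 1.9509801278081227
post [[427.1, 231.7, 28.0, 22.2, 82.2, 582.8]]
blade [[416.8, 156.1, 123.8, 41.6, 82.7, 4846.8]]
blue [[608.1, 193.8, 77.5, 77.5, 86.0, 5849.0]] amber [] sq [[600.7, 82.6, 106.8, 106.8, 86.3, 11182.0], [608.1, 194.0, 107.1, 106.8, 86.3, 11215.5], [615.4, 305.5, 106.8, 106.6, 86.1, 11190.5]]
57.8167
```

View pics/w9.png

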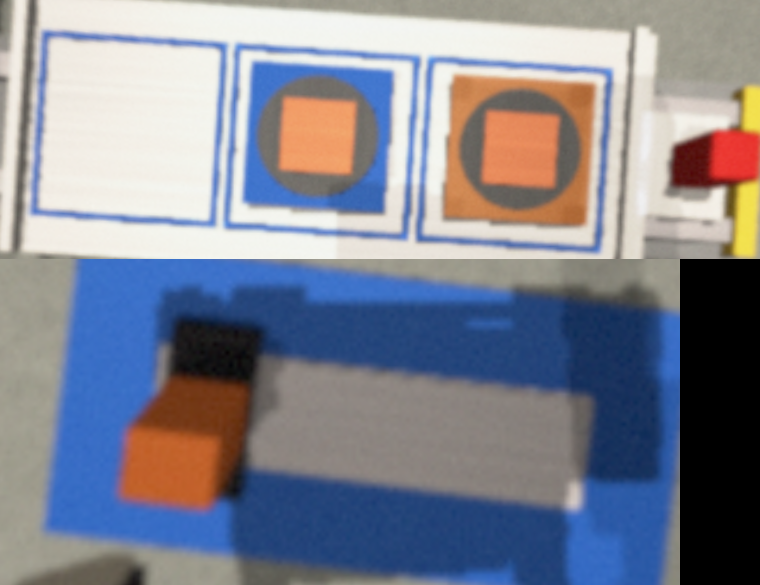

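Paddle is on its outline within ~2 mm, and the plates are well centred in bays 0 and 1. Now I slide the shuttle home.

```bash
python3 - <<'E'
from h import *
u=np.array([0.0671,0.9977,0]);k=np.array([593.7,-20.2,0]);o=down(np.radians(-3.85))
r.move_to(k+[0,0,240],o); r.move_linear(k+[0,0,150],max_speed=100)
r.command_gripper(0.0,30);p=np.array(r.read_state()["eef_pos"])
print(r.move_linear(p+u*140,max_speed=50,until_force=25))
hit=r.move_linear(p+u*160,max_speed=15,until_force=10)
s=r.read_state();q=np.array(s["eef_pos"]);print(hit,(q-p)@u,s["force"])
r.pause(.2);r.command_gripper(1.0);r.move_linear(q+[0,0,110],max_speed=120)
r.move_to([480,60,420],down(0));c=wrist()
print("knob",rects(c,(540,690,60,200),100,(0,150,190),(3,255,255),amin=100))
print("sq",rects(c,(540,690,100,400),40,(100,80,60),(125,255,255),amin=3000),"amber",rects(c,(540,690,100,400),60,(5,160,60),(14,255,230),amin=500))
a=r.capture("side");np.savez("pics/s10.npz",**a);cv2.imwrite("pics/s10.png",np.hstack([cv2.resize(a["frame"],(400,300)),cv2.resize(ortho_wrist(c,340,700,-60,420,40,1),(400,300))]))
print(r.read_state()["time_s"])
E
```

```text
False
True 149.97388606163625 [-0.92088591 -0.81756318  4.93117503]
knob [[602.9, 128.3, 23.3, 23.2, -3.0, 506.6]]
sq [[610.4, 231.6, 106.6, 106.4, 86.1, 11086.9], [622.2, 353.2, 87.1, 86.0, -3.8, 6848.5]] amber [[610.7, 228.2, 78.3, 75.1, 86.1, 1627.0]]
67.85
```

View pics/s10.png

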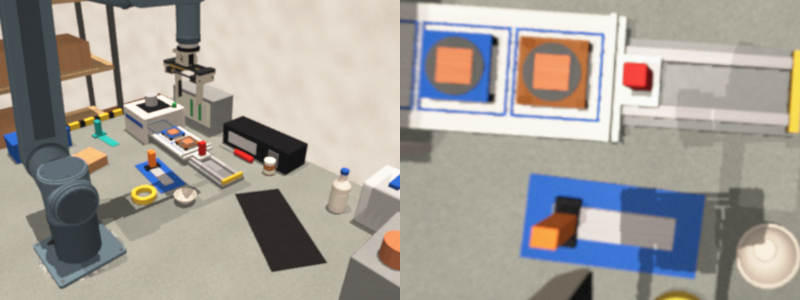

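Travel was 149.97 mm, so both stops are confirmed. The plates are still in their squares, the paddle is parked and the mat is empty.

```bash
python3 -c "
from workcell import r
print(r.close_job())"
```

```text
the job is handed in; nothing more can be done
None
```

I handed the job in at about 68 s: both plates present (blue in square 1, amber in square 0) are in their squares, the paddle is back within about 2 mm of its outline, and the shuttle is fully home after 149.97 mm of travel.

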